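Tuck the reference strip under the reader's flap and hold it down

ROBOT

A 7-joint arm with a two-finger parallel gripper is mounted at the origin on a cart in front of the work surface, level with it; the furniture and walls round the work are solid. World frame = base frame: x ahead of the robot, y to its left, z up, the work surface at z = 0. Lengths are in m, angles in rad, forces in N, time in s.
With the tool pointing down it reaches from about 0.4 to 0.85 m from the base axis. Payload 4.5 kg.
Tool frame: the origin (TCP) lies at the very end of the fingers, on their centre line; the grasp point (between the pads) lies 19 mm behind it; z points along the fingers, y is the line along which they close (so a half turn about z gives the same grasp; the last joint's range is limited). The gripper opens to 88 mm and grips with 3 to 60 N. Pads are 18 mm wide; open, the fingers measure 123 mm over their backs; the gripper's body (75 mm by 187 mm) begins 45 mm behind the grasp point.
Start: joints at [-1.188, 0.689, -0.195, 1.565, 0.157, 0.902, -0.215], TCP at [0.214, 0.587, 0.239] pointing down, gripper open.
Joint ranges: [-3.01, 3.01], [-0.46, 2.08], [-1.47, 1.51], [0.13, 2.56], [-1, 4.14], [0.04, 2.09], [-2.66, 2.66]. Speed limits (rad/s): [2.57, 2.57, 3.14, 3.14, 3.14, 3.14, 3.14].

INTERFACE

Orientations are given as a unit quaternion [x, y, z, w].
In Python, from plant import r gives the robot as it stands. The module is installed in compiled form; this text tells all that it offers.
- The arm moves only by the tool step_arm, never from a script. Its argument "increments" is a list of rows, each a list of 2 entries, a list of its own where there are three numbers: the shift along the world's x, y, z in cm, then the turn, a rotation vector about the world's x, y, z in degrees. A call has exactly 10 rows; each row shifts and turns the commanded pose from where the row before left it; what a row does not reach is not made up. A row lasts 1/10 s, in which the tool goes at most 50 mm and 8.59 degrees, less where a joint would pass 70% of its speed; a pose out of reach is approached as far as the arm can. A call is refused whole if a number of a shift passes 5 or a number of a turn 8.59, either way. A call with a gripper value outside its range is refused whole. "fingers" is the opening, from 0 (shut) to 1 (fully open), set as the call begins (left out, the last holds). The fingers move at their own pace and stop on an object; "grip_force" is the grip in N (left out, the last holds). Time passes only in rows, so rows that do not move let the fingers close, or fill a call up. It gives the time, the measured TCP pose, the force, the opening and the grip force at its end, in the units of the state.
- r.get_state(): the state, without advancing time (a new reading comes with each control period).
- r.snapshot(name): name is "side" or "top" or "wrist"; returns (picture, depth): 384x512x3 uint8, red, green, blue; 384x512 float32, m along the optical axis (not along the pixel's ray), 0 where there is no reading.
- r.calibration(name): a dict with "fov_y" (degrees; the focal length in pixels is half the picture's height over the tangent of half this angle, whatever the lens; pixels are square), "cx", "cy" (the principal point, pixels), "R" (3x3) and "t" (3): a world point X has camera coordinates R X + t. Camera axes: x right, y down, z forward; pixel columns grow to the right and rows downward; lengths in m; the calibration is good to about 2 mm. A picture is of the moment at which its call begins: read the wrist's pose just before it. calibration takes no time and is no camera call; for the wrist camera it gives the pose at the moment of the call.
- r.finish_job(): hands the job in; it is judged then, once.
The state is a dict: "clock": time; "q": joint angles; "qd": joint speeds; "joint_torque": joint torques, N m; "tool_pos": TCP position; "eef_rot": TCP orientation; "contact_force": force on the tool from outside, world axes, zero at the start; "moment": the same for the moment, N m; "opening": opening from 0.0 (shut) to 1.0 (fully open); "finger_force": force on a finger pad.
Only numpy, scipy, OpenCV 4.12 (cv2) and the standard library are available. Lean on these libraries where they do the work, as an engineer would, in place of code of your own. Each camera call takes 0.05 s, during which the arm holds its last target. There are 200 camera calls.

TASK

Lift the dust plate off the strip reader and hang it by its eye on the peg of the stand. Then slide the reference strip, nose first, under the reader's hinged flap without lifting the flap, straight and centred, fully home against the stop inside, and press it flat so that the sprung platen gives way a few millimetres under it. Be gentle, leave the other things alone, and finish while the gripper is still holding the strip pressed down.

Things in the scene. Friction and masses are not known exactly. Their poses are not given: they have to be found in the camera images.
- reader: Flat grey strip reader fixed to the worktop, 100 mm wide (its x) and 265 mm long (its y, from -135 to +130). Origin on the worktop under its middle; z up. The grey base is 16 mm high; the aluminium platen on it spans x -35..+35, y -45..+124, top at z 22. The white flap lies over the platen from y 0 to its hinge at y -85; a grey housing 42 mm high stands behind it (y -135 to -99). The platen is open from y 0 to +124. Strips go in along its -y.
- platen (a joint): How far the sprung platen is pressed down (m), 0 at the top, end of travel 0.006. It starts to give at about 2 N, then takes 1 N more per mm.
- flap (a joint): Angle of the reader's flap (rad), 0 lying shut, growing as its free edge lifts. It swings freely and is held shut only by its own 50 g.
- flap_edge (a point): Fixed point in the middle of the opening under the flap's free edge when shut (reader x 0, y 0, z 30 mm): the underside of the flap, 8 mm above the platen. The flap is 70 mm wide, 4 mm thick; beyond this point a curled lip rises outward 9 mm farther to +y and 6 mm up.
- stop_bar (a point): Middle of the front face of the stop bar hidden under the flap, 48 mm in from flap_edge (reader x 0, y -48, z 24 mm). The strip's nose ends against it.
- dust_plate: Loose aluminium plate lying on the open platen, 100 g: foot 56 (x) x 64 (y) x 5 mm, with an upright tab in its middle, 8 mm thick (x), 40 mm wide (y), top at z 69 mm, that has a round eye through it along x, 20 mm in diameter. Origin: middle of the underside of the foot. The eye's upper rim is 46 mm up, so 23 mm of tab above it are free to grip across the 8 mm.
- eye (a point): Centre of the eye in the dust plate's tab, 36 mm above the plate's underside.
- peg_stand: Fixed stand: 70 mm round foot 10 mm thick, thin steel post 8 mm across and 118 mm high, whose top bends into a peg along the stand's own -x. Origin on the worktop under the post.
- peg_mid (a point): Middle of the peg, on its axis, where the eye should hang: 40 mm from the post, 125 mm up. The peg is 8 mm in diameter.
- peg_tip (a point): Free end of the peg, a bead 11 mm across, 70 mm from the post and 130 mm up (the peg rises 10 degrees toward it). Nothing stands higher than the bead.
- strip: Loose white reference strip, 60 g, lying flat on the worktop: 50 (x) x 110 (y) x 4 mm, with grey-scale bars on its nose half and a grey upright grip rib near its tail. Origin: middle of the underside. Its nose is at y -55.
- strip_nose (a point): Middle of the strip's nose edge: 55 mm from its origin along its own -y, 2 mm up.
- rib_mid (a point): Middle of the grip rib: 25 mm from the strip's origin along its own +y, 16 mm up. The rib is 10 mm thick (x), 44 mm long (y), its top 28 mm above the underside.
- timer: Bystander: small white bench timer, 68 x 68 x 19 mm, origin under its middle.
- beaker: Bystander: clear beaker, 55 mm wide, 70 mm high, origin under its middle.
- vial: Bystander: white vial with white cap, 28 mm wide, 55 mm high, origin under its middle.
- weight: Bystander: steel 100 g weight, 22 mm wide, 38 mm high, origin under its middle.
There are look-alikes about, which are no part of the job. Leave any turquoise look-alike of the dust_plate alone.

How it is judged:
By the outcome, as a careful person would: the job done as asked, in the order asked, and still so for the second after the job is handed in, while the arm keeps its last pose, push and grip.
It also fails if it takes over 54 s, if anything falls off the work surface, if the arm or the gripper's body presses on something with over 40 N, if the wrist force passes 120 N, or if a joint passes its speed limit or range.

## Working session

There is one attempt and no reset: what is moved stays moved. The work goes in short steps, Python scripts to look and compute and a tool call to move; the robot and the scene stay as the last step left them, time stands still between calls to the robot, and variables do not carry over. Pictures are saved under pics/ and viewed, at most 10 in all, crops included, and the job is handed in when it is done.

Besides the shell and the picture viewer there is one more tool, called after "Emit:" as name(argument=value, ...) on one line, values as JSON. step_arm: Moves the arm, as the interface text tells. Its arguments: {"type":"object","properties":{"increments":{"type":"array","items":{"type":"array"}},"fingers":{"type":"number"},"grip_force":{"type":"number"}},"required":["increments"]}

```bash
mkdir -p pics; cat > h.py <<'E'
import numpy as np, cv2
from plant import r
def K(name):
    c=r.calibration(name); f=192/np.tan(np.radians(c['fov_y'])/2); return f,c['cx'],c['cy'],np.array(c['R']),np.array(c['t'])
def world(cal,uv,d):
    f,cx,cy,R,t=cal; p=np.array([(uv[0]-cx)/f*d,(uv[1]-cy)/f*d,d]); return R.T@(p-t)
def plane(cal,uv,z):
    f,cx,cy,R,t=cal; v=R.T@np.array([(uv[0]-cx)/f,(uv[1]-cy)/f,1]); c=-R.T@t; return c+v*(z-c[2])/v[2]
def proj(cal,X):
    f,cx,cy,R,t=cal; p=R@np.array(X)+t; return f*p[0]/p[2]+cx,f*p[1]/p[2]+cy
def cloud(cal,d):
    f,cx,cy,R,t=cal; v,u=np.mgrid[:384,:512]; P=np.stack([(u-cx)/f*d,(v-cy)/f*d,d],-1); return (P-t)@R
def snap(name,fn):
    cal=K(name); im,d=r.snapshot(name); np.savez('pics/'+fn+'.npz',im=im,d=d,cal=np.array(cal,dtype=object)); cv2.imwrite('pics/'+fn+'.png',im[...,::-1]); return cal,im,d
def load(fn):
    z=np.load('pics/'+fn+'.npz',allow_pickle=True); return tuple(z['cal']),z['im'],z['d']
E
python3 - <<'E'
from h import *
for n in ['top','side']:
    cal,im,d=snap(n,n+'0'); print(n,cal)
s=r.get_state();print(s['tool_pos'],s['eef_rot'],s['clock'],s['contact_force'])
E
```

```text
top (np.float64(381.6118509623716), 258.5540874255604, 182.99631437987176, array([[-0.02250314, -0.99963711, -0.0148071 ],
       [-0.98192136,  0.02488385, -0.18764656],
       [ 0.18794692,  0.01031677, -0.982125  ]]), array([-0.18834815,  0.54706139,  1.26185947]))
side (np.float64(355.3847630235394), 258.4495797890498, 188.87105915338591, array([[-0.99982802, -0.00755255, -0.01693757],
       [ 0.00927808,  0.58708562, -0.80947168],
       [ 0.01605738, -0.80948962, -0.58691458]]), array([0.52634966, 0.19971905, 1.13150851]))
[0.21347585 0.5868319  0.23800002] [ 1.73492844e-01  9.84834805e-01 -7.96182531e-04 -7.83109360e-05] 0.1 [-0.7419876   0.18767264  0.59828968]
```

View pics/top0.png

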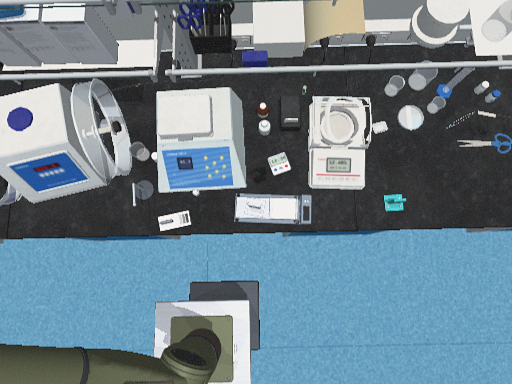

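View pics/side0.png

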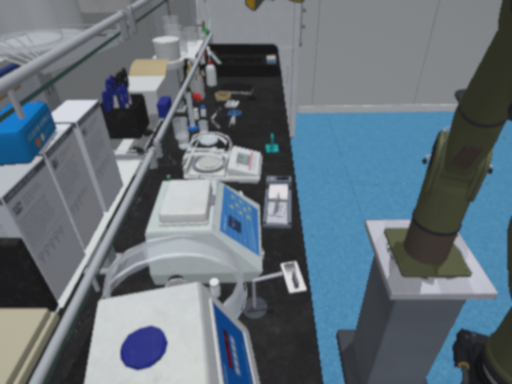

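The top view shows the reader at about (273,208), the strip at (174,220), a stand at about (143,188) and the turquoise look-alike at (395,202). Next I'll take a close crop of the work area.

```bash
python3 - <<'E'
from h import *
cal,im,d=load('top0')
cv2.imwrite('pics/c1.png',cv2.resize(im[140:240,120:320],None,fx=4,fy=4,interpolation=cv2.INTER_CUBIC)[...,::-1])
for uv in [(273,208),(174,220),(143,189),(395,202),(240,208),(308,208)]:
    print(uv,world(cal,uv,d[uv[1],uv[0]]).round(3),plane(cal,uv,0).round(3))
E
```

```text
(273, 208) [ 0.457 -0.249  0.036] [ 0.461 -0.25   0.   ]
(174, 220) [0.427 0.099 0.004] [0.427 0.1   0.   ]
(143, 189) [0.537 0.206 0.021] [0.541 0.213 0.   ]
(395, 202) [ 0.468 -0.67   0.029] [ 0.472 -0.68   0.   ]
(240, 208) [ 0.461 -0.135  0.022] [ 0.464 -0.133  0.   ]
(308, 208) [ 0.453 -0.368  0.044] [ 0.458 -0.373  0.   ]
```

View pics/c1.png

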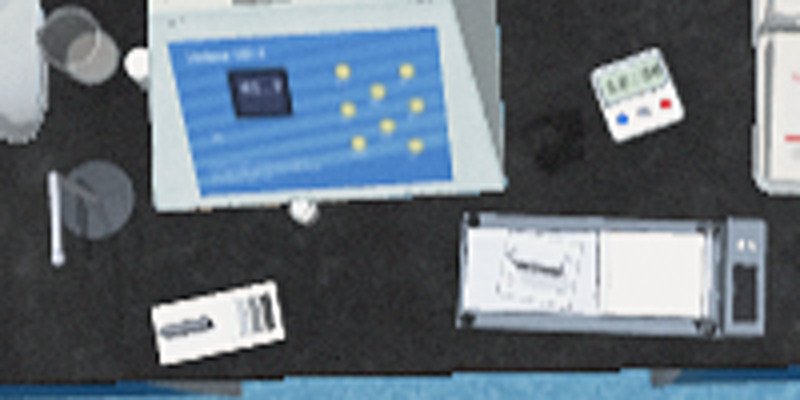

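The dust plate could be confused with two things: the aluminium plate on the reader at (254,207) and the turquoise one at (395,202). I choose the aluminium one, and the crop confirms it. The stand foot is at about (144,190), with its peg running from (134,184) to (134,206) toward the robot. The strip's bars (nose) face right, toward the reader's housing.

```bash
python3 - <<'E'
from h import *
cal,im,d=load('top0')
def P(cx,cy): return (120+cx/4,140+cy/4)
print('post top',plane(cal,P(55,175),.12),'tip',plane(cal,P(58,262),.13),'foot',plane(cal,P(98,200),.01))
print('strip',[plane(cal,P(*c),.004).round(3) for c in [(152,308),(276,283),(285,340),(162,364)]])
print('reader',[plane(cal,P(*c),.016).round(3) for c in [(465,212),(458,326),(766,336)]], plane(cal,P(766,220),.042))
print('tab',[plane(cal,P(*c),.09).round(3) for c in [(505,260),(563,270)]])
print('plate',[plane(cal,P(*c),.025).round(3) for c in [(505,232),(590,240),(580,312),(500,302)]])
w=K('wrist'); s=r.get_state(); print('wrist cam pos',-w[3].T@w[4],'fwd',w[3][2],'right',w[3][0],w[0])
C=cloud(cal,d); m=(C[...,2]>.12)&(d>0)&(C[...,1]<.4)&(C[...,1]>-.45)&(C[...,0]<.75)&(C[...,0]>.3)
Q=C[m]; 
for y0 in np.arange(-.45,.4,.05):
    q=Q[(Q[:,1]>=y0)&(Q[:,1]<y0+.05)]
    if len(q): print(round(y0,2),q[:,0].min().round(3),q[:,2].max().round(3))
E
```

```text
post top [0.53690614 0.20570411 0.12      ] tip [0.46381271 0.19705936 0.13      ] foot [0.53508247 0.20442663 0.01      ]
strip [array([0.439, 0.155, 0.004]), array([0.458, 0.046, 0.004]), array([0.408, 0.038, 0.004]), array([0.389, 0.145, 0.004])]
reader [array([ 0.515, -0.122,  0.016]), array([ 0.415, -0.115,  0.016]), array([ 0.4  , -0.381,  0.016])] [ 0.49745446 -0.38207879  0.042     ]
tab [array([ 0.462, -0.16 ,  0.09 ]), array([ 0.453, -0.207,  0.09 ])]
plate [array([ 0.495, -0.157,  0.025]), array([ 0.486, -0.231,  0.025]), array([ 0.424, -0.221,  0.025]), array([ 0.434, -0.152,  0.025])]
wrist cam pos [0.1426311  0.61234359 0.38351509] fwd [ 0.27395263 -0.10196646 -0.95632254] right [ 0.34207085  0.93967159 -0.00219986] 330.5606056972428
-0.45 0.674 0.142
-0.4 0.676 0.141
-0.15 0.565 0.211
-0.1 0.562 0.255
-0.05 0.559 0.255
-0.0 0.56 0.255
0.05 0.559 0.254
0.1 0.563 0.245
0.15 0.465 0.139
0.2 0.466 0.315
0.25 0.551 0.327
0.3 0.561 0.328
0.35 0.547 0.294
```

```bash
python3 - <<'E'
from h import *
for n in ['top0','side0']:
    cal,im,d=load(n); C=cloud(cal,d); m=(d>0)&(C[...,0]>.3)&(C[...,0]<.66)
    print(n)
    for y0 in np.arange(.1,.34,.02):
        o=[]
        for x0 in np.arange(.44,.65,.03):
            q=C[m&(C[...,1]>=y0)&(C[...,1]<y0+.02)&(C[...,0]>=x0)&(C[...,0]<x0+.03)]
            o.append('%.2f'%q[:,2].max() if len(q) else ' -  ')
        print('%.2f'%y0,*o)
E
```

```text
top0
0.10 0.01 0.01 0.08 0.12 0.15 0.18 0.21 0.21
0.12 0.01 0.01 0.09 0.11 0.14 0.16  -    -  
0.14 0.01 0.01 0.01 0.00  -    -   0.06 0.06
0.16 0.01 0.01 0.01 0.02 0.01 0.01 0.06 0.06
0.18 0.13 0.14 0.02 0.01 0.01 0.01 0.01 0.07
0.20 0.13 0.13 0.13 0.13 0.01 0.01 0.07 0.07
0.22 0.01 0.01 0.02 0.01 0.26 0.29 0.07 0.07
0.24 0.01 0.01 0.01 0.00 0.26 0.29 0.31 0.32
0.26 0.01 0.01 0.01 0.19 0.26 0.29 0.31 0.31
0.28 0.01 0.01 0.01 0.22 0.27 0.30 0.31 0.32
0.30 0.01 0.01 0.01 0.07 0.01 0.29 0.32 0.32
0.32 0.01 0.01 0.01 0.11 0.18 0.24 -0.00 0.01
side0
0.10 0.01 0.01 0.09 0.12 0.15 0.18 0.21 0.21
0.12 0.01 0.01 0.09 0.12 0.15 0.18 0.17 0.18
0.14 0.01 0.00 0.08 0.08 0.08 0.08 0.09 0.10
0.16 0.01 0.00 0.01 0.01 0.00 0.01 0.06 0.06
0.18 0.14 0.13 0.01 0.01 0.01 0.00 0.07 0.07
0.20 0.14 0.14 0.13 0.13 0.01  -   0.07  -  
0.22 0.00 0.01 0.01 0.15 0.26 0.28  -    -  
0.24 0.01 0.00 0.01 0.16 0.26 0.30 0.31 0.32
0.26 0.01 0.01 0.01 0.21 0.27 0.29 0.31 0.31
0.28 0.01 0.01 0.01 0.22 0.27 0.30 0.31 0.31
0.30 0.01 0.00 0.00 0.00  -   0.30 0.32 0.32
0.32 0.01 0.01 0.00 0.11 0.18 0.22  -    -
```

Emit:
step_arm(increments=[[[2,-5,1],[0,0,-7]],[[2,-5,1],[0,0,-7]],[[2,-5,1],[0,0,-7]],[[2,-5,1],[0,0,-7]],[[2,-5,1],[0,0,-7]],[[2,-5,1],[0,0,-7]],[[2,-5,1],[0,0,-7]],[[1,-3,0],[0,0,-7]],[[1,-2,0],[0,0,-7]],[[0,0,0],[0,0,-7]]], fingers=1)

```text
clock: 1.1
tool_pos: [0.3624, 0.2142, 0.3027]
eef_rot: [0.711, 0.703, -0.0, 0.001]
contact_force: [-0.7, 0.5, -0.0]
opening: 1.0
finger_force: 0.0
```

```bash
python3 - <<'E'
from h import *
cal,im,d=snap('wrist','w1'); print(-cal[3].T@cal[4])
E
```

```text
[0.36371043 0.28974621 0.44814096]
```

View pics/w1.png

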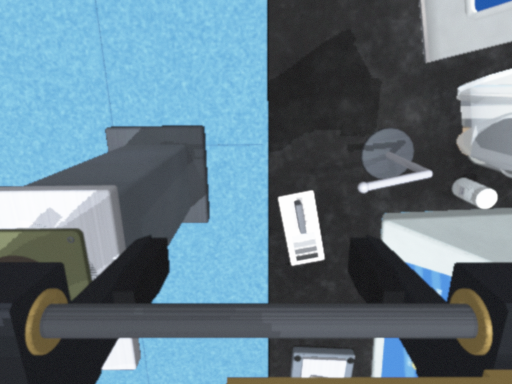

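Emit:
step_arm(increments=[[[2,-5,-1],[0,0,0]],[[2,-5,-1],[0,0,0]],[[2,-5,-1],[0,0,0]],[[2,-5,-1],[0,0,0]],[[1,-5,-1],[0,0,0]],[[0,-5,-1],[0,0,0]],[[0,-4,-1],[0,0,0]],[[0,-1,-1],[0,0,0]],[[0,0,0],[0,0,0]],[[0,0,0],[0,0,0]]])

```text
clock: 2.15
tool_pos: [0.4441, -0.1101, 0.2265]
eef_rot: [0.706, 0.708, 0.0, -0.001]
contact_force: [0.1, -0.2, -0.5]
opening: 1.002
finger_force: 0.0
```

The wrist view shows the stand with its bead at (363,188) and post top at (431,174). The strip is at about (301,228) with its bars toward the reader, and there is a vial at (475,193). Now the view over the plate.

```bash
python3 - <<'E'
from h import *
cal,im,d=load('w1')
print('tip',plane(cal,(363,188),.130),'d',world(cal,(363,188),d[188,363]),'post',plane(cal,(431,174),.12),'foot',plane(cal,(387,154),.01))
hsv=cv2.cvtColor(im,cv2.COLOR_RGB2HSV); m=((hsv[...,2]>215)&(hsv[...,1]<30)).astype(np.uint8)
roi=np.zeros_like(m); roi[180:275,270:335]=1; m=cv2.morphologyEx(m*roi,cv2.MORPH_CLOSE,np.ones((9,9)))
c=max(cv2.findContours(m,0,2)[0],key=cv2.contourArea)
W=np.array([plane(cal,p[0],.004)[:2]*1000 for p in c],np.float32); rr=cv2.minAreaRect(W); print('strip',rr,cv2.boxPoints(rr))
snap('wrist','w2')
E
```

```text
tip [0.46710386 0.19621905 0.13      ] d [0.46510948 0.19802312 0.13613672] post [0.5384405  0.20737342 0.12      ] foot [0.5343088  0.20795718 0.01      ]
strip ((423.8251647949219, 98.39328002929688), (49.5302734375, 109.52151489257812), 11.090211868286133) [[388.989    147.36772 ]
 [410.05597   39.891468]
 [458.66132   49.41884 ]
 [437.59436  156.8951  ]]
```

View pics/w2.png

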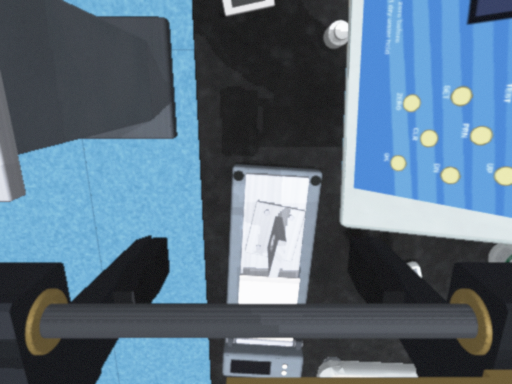

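The picture shows the reader with its rim from (233,170) to (320,175), the plate with its tab near (277,240), and the flap starting at about row 275. I'll measure from the depth.

```bash
python3 - <<'E'
from h import *
cal,im,d=load('w2'); C=cloud(cal,d)
v,u=np.mgrid[:384,:512]
m=(d>0)&(u>225)&(u<325)&(v>160)&(v<300)
def rect(mm,s):
    P=C[mm][:,:2]*1000; rr=cv2.minAreaRect(P.astype(np.float32)); print(s,mm.sum(),'mean',P.mean(0).round(1),[np.round(x,1) for x in rr],cv2.boxPoints(rr).round(1).tolist())
t=m&(C[...,2]>.050)&(C[...,2]<.11); rect(t,'tab'); print(np.percentile(C[t][:,2],[50,98]))
tt=m&(C[...,2]>.083)&(C[...,2]<.11); rect(tt,'tabtop')
b=m&(C[...,2]>.008)&(C[...,2]<.05); rect(b,'reader')
hsv=cv2.cvtColor(im,cv2.COLOR_RGB2HSV)
# dark screws as axis marks, rim edges by rows
g=cv2.cvtColor(im,cv2.COLOR_RGB2GRAY)
for p in [(238,175),(316,181)]: print('screw',plane(cal,p,.018).round(4))
cv2.imwrite('pics/c2.png',cv2.resize(im[160:310,215:335],None,fx=5,fy=4,interpolation=cv2.INTER_CUBIC)[...,::-1])
E
```

```text
tab 648 mean [ 462.  -181.9] [array([ 462.3, -186. ]), array([41. ,  8.4]), np.float64(77.6)] [[453.70001220703125, -205.10000610351562], [462.0, -206.89999389648438], [470.79998779296875, -166.89999389648438], [462.5, -165.10000610351562]]
[0.08945192 0.09157059]
tabtop 395 mean [ 462.2 -184.2] [array([ 462.3, -185.8]), array([40.3,  8.3]), np.float64(77.3)] [[453.79998779296875, -204.5], [462.0, -206.39999389648438], [470.79998779296875, -167.10000610351562], [462.70001220703125, -165.1999969482422]]
reader 10506 mean [ 459. -188.] [array([ 459.9, -200.8]), array([171.7, 100.2]), np.float64(86.4)] [[404.5, -283.29998779296875], [504.5, -289.6000061035156], [515.2000122070312, -118.19999694824219], [415.20001220703125, -111.9000015258789]]
screw [ 0.4215 -0.1219  0.018 ]
screw [ 0.5078 -0.1284  0.018 ]
```

View pics/c2.png

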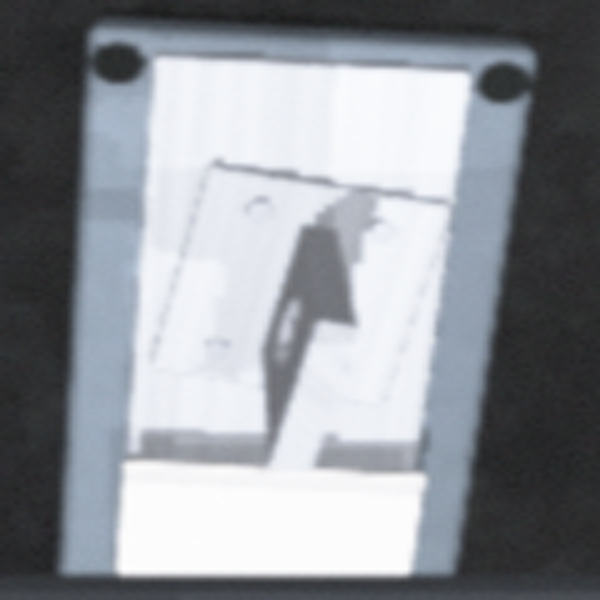

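The close crop confirms the aluminium plate with its tab at full-frame (277,240), turned about -12° against the world and lying in front of the flap. Measured tab size is 40 x 8.3 mm with its top at z 0.091, which agrees with the description.

Emit:
step_arm(increments=[[[0.4,-1.5,-2],[0,0,-6.2]],[[0.4,-1.5,-2],[0,0,-6.2]],[[0.4,-1.5,-2],[6.5,-1.4,0]],[[0.4,-1.5,-2],[6.5,-1.4,0]],[[0.3,-1.2,-1.7],[6.5,-1.4,0]],[[0,0,0],[4.9,-1.2,0]],[[0,0,0],[0,0,0]],[[0,0,0],[0,0,0]],[[0,0,0],[0,0,0]],[[0,0,0],[0,0,0]]])

```text
clock: 3.2
tool_pos: [0.4634, -0.1796, 0.1327]
eef_rot: [0.76, 0.615, 0.163, -0.131]
contact_force: [0.1, -0.0, -0.1]
opening: 0.999
finger_force: 0.0
```

```bash
cat >> h.py <<'E'
from scipy.spatial.transform import Rotation as Ro
def st():
    s=r.get_state(); M=Ro.from_quat(s['eef_rot']).as_matrix(); print('t',s['clock'],'tcp',np.round(s['tool_pos'],4),'y ax',M[:,1].round(3),'z ax',M[:,2].round(3),'F',np.round(s['contact_force'],1),'op',s['opening'],'ff',s['finger_force']); return s
E
python3 -c "from h import *;st()"
```

```text
t 3.2 tcp [ 0.4634 -0.1796  0.1327] y ax [ 0.978 -0.208  0.001] z ax [ 0.086  0.399 -0.913] F [ 0.1 -0.  -0.1] op 0.9989623125357943 ff 0.0
```

Emit:
step_arm(increments=[[[0,-0.2,-1],[0,0,0]],[[0,0,-1],[0,0,0]],[[0,0,-1],[0,0,0]],[[0,0,-1],[0,0,0]],[[0,0,-1],[0,0,0]],[[0,0,-0.6],[0,0,0]],[[0,0,0],[0,0,0]],[[0,0,0],[0,0,0]],[[0,0,0],[0,0,0]],[[0,0,0],[0,0,0]]])

```text
clock: 4.2
tool_pos: [0.4627, -0.1841, 0.0761]
eef_rot: [0.762, 0.613, 0.163, -0.131]
contact_force: [0.2, -0.1, -0.4]
opening: 1.001
finger_force: 0.0
```

Emit:
step_arm(increments=[[[0,0,0],[0,0,0]],[[0,0,0],[0,0,0]],[[0,0,0],[0,0,0]],[[0,0,0],[0,0,0]],[[0,0,0],[0,0,0]],[[0,0,0],[0,0,0]],[[0,0,0],[0,0,0]],[[0,0,0],[0,0,0]],[[0,0,0],[0,0,0]],[[0,0,0],[0,0,0]]], fingers=0, grip_force=20)

```text
clock: 5.2
tool_pos: [0.4624, -0.184, 0.0757]
eef_rot: [0.762, 0.613, 0.163, -0.132]
contact_force: [-0.2, 0.2, -0.5]
opening: 0.114
finger_force: 0.0
```

```bash
python3 -c "from h import *;st()"
```

```text
t 5.2 tcp [ 0.4624 -0.184   0.0757] y ax [ 0.977 -0.213 -0.001] z ax [ 0.087  0.4   -0.912] F [-0.2  0.2 -0.5] op 0.11447588132561504 ff 0.0
```

Emit:
step_arm(increments=[[[0,0,0],[0,0,0]],[[0,0,0],[0,0,0]],[[0,0,0],[0,0,0]],[[0,0,0.3],[0,0,0]],[[0,0,0.7],[0,0,0]],[[-0.3,0,1.5],[0,0,0]],[[-0.5,0,2],[0,0,0]],[[-0.5,0,2],[0,0,0]],[[-0.5,1,2],[0,0,0]],[[-0.3,2,1],[0,0,3]]])

```text
clock: 6.2
tool_pos: [0.441, -0.1552, 0.1727]
eef_rot: [0.746, 0.633, 0.159, -0.134]
contact_force: [0.1, -0.1, -2.2]
opening: 0.091
finger_force: 20.0
```

```bash
python3 -c "from h import *;st()"
```

```text
t 6.2 tcp [ 0.441  -0.1552  0.1727] y ax [ 0.987 -0.163  0.002] z ax [ 0.068  0.401 -0.913] F [ 0.1 -0.1 -2.2] op 0.09063996083208106 ff 19.997715514618903
```

Emit:
step_arm(increments=[[[0,3,0],[0,0,3]],[[0,4,0],[0,0,3]],[[0,4,0],[0,0,3]],[[0,5,0],[0,0,0]],[[0,5,0],[0,0,0]],[[0,4,0],[0,0,0]],[[0,3,0],[0,0,0]],[[0,2,0],[0,0,0]],[[0,0,0],[0,0,0]],[[0,0,0],[0,0,0]]])

```text
clock: 7.2
tool_pos: [0.4408, 0.1465, 0.1709]
eef_rot: [0.692, 0.69, 0.148, -0.148]
contact_force: [0.2, 0.4, -1.4]
opening: 0.09
finger_force: 20.0
```

```bash
python3 - <<'E'
from h import *
s=st()
cal,im,d=snap('wrist','w3'); T=np.array(s['tool_pos'])
for n in ['side','top']: snap(n,n+'3')
print('exp tip px',proj(cal,(.466,.197,.130)),'exp eye px',proj(cal,T+[0,-.002,-.0177]))
cv2.imwrite('pics/v3.png',im[...,::-1])
E
```

```text
t 7.2 tcp [0.4408 0.1465 0.1709] y ax [ 1.    -0.003 -0.   ] z ax [ 0.001  0.409 -0.912] F [ 0.2  0.4 -1.4] op 0.09037005188146757 ff 19.997649210272357
exp tip px (np.float64(297.9037174018771), np.float64(167.97612413832925)) exp eye px (np.float64(258.03535913324964), np.float64(255.01390126151307))
```

View pics/v3.png

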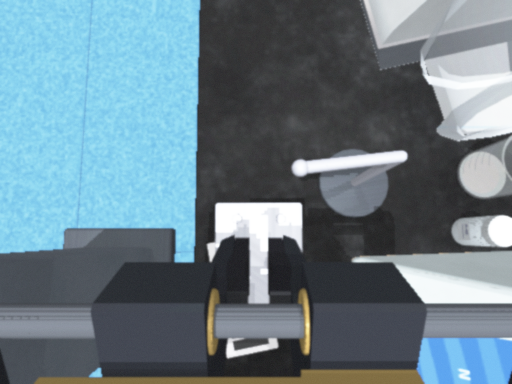

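The picture shows the bead at (299,168), within a pixel of my estimate, and the post top at (402,157). The plate is held squarely in the fingers.

Emit:
step_arm(increments=[[[0,1.5,0],[0,0,0]],[[0,1.5,0],[0,0,0]],[[0,1.5,-0.4],[0,0,0]],[[0,0.4,-0.6],[0,0,0]],[[0,0,-0.6],[0,0,0]],[[0,0,-0.6],[0,0,0]],[[0,0,0],[0,0,0]],[[0,0,0],[0,0,0]],[[0,0,0],[0,0,0]],[[0,0,0],[0,0,0]]])

```text
clock: 8.35
tool_pos: [0.4416, 0.1949, 0.1489]
eef_rot: [0.693, 0.689, 0.148, -0.148]
contact_force: [-0.6, -0.4, -2.5]
opening: 0.088
finger_force: 20.0
```

```bash
python3 - <<'E'
from h import *
s=st()
cal,im,d=snap('wrist','w4'); T=np.array(s['tool_pos'])
print('exp tip',proj(cal,(.466,.197,.130)),'eye',proj(cal,T+[0,-.002,-.0177]))
c2,i2,d2=snap('side','side4'); p=proj(c2,(.466,.197,.130)); q=proj(c2,T+[0,-.002,-.0177]); print(p,q)
x,y=int(p[0]),int(p[1])
A=cv2.resize(im[120:320,160:440],(560,400)); B=cv2.resize(i2[y-40:y+40,x-28:x+28],(280,400),interpolation=cv2.INTER_CUBIC)
cv2.imwrite('pics/v4.png',np.hstack([A,B])[:,:800][...,::-1])
E
```

```text
t 8.35 tcp [0.4416 0.1949 0.1489] y ax [ 1.    -0.006 -0.   ] z ax [ 0.002  0.409 -0.912] F [-0.6 -0.4 -2.5] op 0.08785499678638341 ff 19.997834247769788
exp tip (np.float64(302.61687421146235), np.float64(246.84624995107615)) eye (np.float64(258.0270380524109), np.float64(254.96493679238964))
(np.float64(280.77469185915703), np.float64(273.25595572078777)) (np.float64(290.28298633815547), np.float64(271.62570980720875))
```

View pics/v4.png

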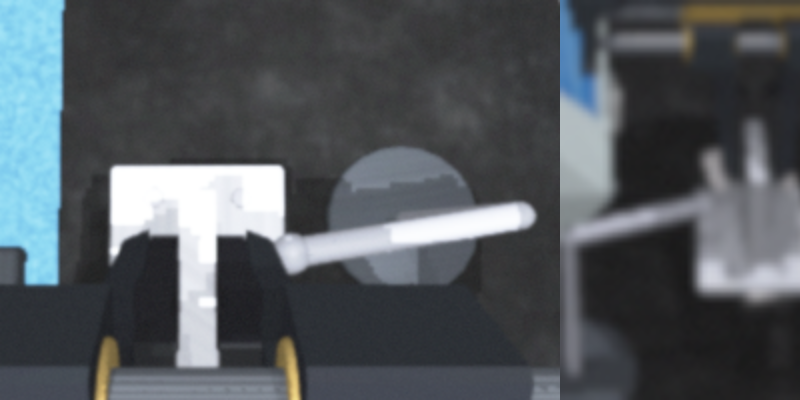

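The picture shows the bead at crop (292,255), i.e. full-frame (306,247), on the tab's line and just in front of it. Now inserting along the peg.

Emit:
step_arm(increments=[[[0.7,0.1,-0.05],[0,0,0]],[[0.7,0.1,-0.05],[0,0,0]],[[0.7,0.1,-0.05],[0,0,0]],[[0.7,0.1,0],[0,0,0]],[[0.7,0.1,-0.1],[0,0,0]],[[0.7,0.1,-0.1],[0,0,0]],[[0.7,0.1,-0.1],[0,0,0]],[[0.7,0.1,-0.1],[0,0,0]],[[0.2,0,0],[0,0,0]],[[0,0,0],[0,0,0]]])

```text
clock: 9.45
tool_pos: [0.4997, 0.203, 0.1431]
eef_rot: [0.693, 0.689, 0.148, -0.148]
contact_force: [0.1, -0.1, -1.5]
opening: 0.087
finger_force: 20.0
```

```bash
python3 - <<'E'
from h import *
s=st()
cal,im,d=snap('wrist','w5'); snap('side','side5')
E
```

```text
t 9.45 tcp [0.4997 0.203  0.1431] y ax [ 1.    -0.006 -0.   ] z ax [ 0.002  0.409 -0.912] F [ 0.1 -0.1 -1.5] op 0.08724401205028913 ff 19.997896577697247
```

Emit:
step_arm(increments=[[[0,0,-0.1],[0,0,0]],[[0,0,-0.1],[0,0,0]],[[0,0,-0.1],[0,0,0]],[[0,0,-0.1],[0,0,0]],[[0,0,-0.1],[0,0,0]],[[0,0,0],[0,0,0]],[[0,0,0],[0,0,0]],[[0,0,0],[0,0,0]],[[0,0,0],[0,0,0]],[[0,0,0],[0,0,0]]])

```text
clock: 10.55
tool_pos: [0.4995, 0.203, 0.1382]
eef_rot: [0.693, 0.689, 0.148, -0.148]
contact_force: [2.0, 0.8, -1.5]
opening: 0.09
finger_force: 20.0
```

```bash
python3 - <<'E'
from h import *
s=st()
cal,im,d=load('w5'); c2,i2,d2=load('side5'); x,y=268,272
A=cv2.resize(im[100:320,130:438],(560,400)); B=cv2.resize(i2[y-30:y+30,x-18:x+18],(240,400),interpolation=cv2.INTER_CUBIC)
cv2.imwrite('pics/v5.png',np.hstack([A,B])[...,::-1])
E
```

```text
t 10.55 tcp [0.4995 0.203  0.1382] y ax [ 1.    -0.005 -0.001] z ax [ 0.002  0.409 -0.912] F [ 2.   0.8 -1.5] op 0.08978131062781222 ff 19.997667367570102
```

View pics/v5.png

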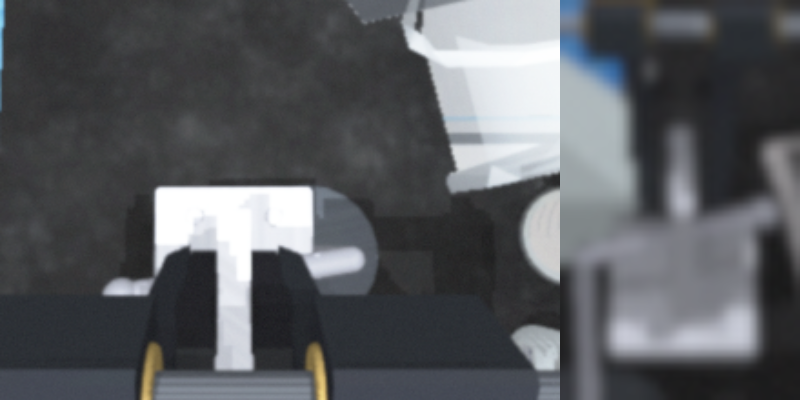

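The picture shows the peg running through the eye, with the bead out at crop (120,288) on one side and the post side at (360,258). Releasing with a small opening, then going straight up.

Emit:
step_arm(increments=[[[0,0,0],[0,0,0]],[[0,0,0],[0,0,0]],[[0,0,0],[0,0,0]],[[0,0,0],[0,0,0]],[[0,0,0.2],[0,0,0]],[[0,0,0.4],[0,0,0]],[[0,0,0.8],[0,0,0]],[[0,0,1],[0,0,0]],[[0,0,1],[0,0,0]],[[0,0,1],[0,0,0]]], fingers=0.17)

```text
clock: 11.55
tool_pos: [0.4996, 0.2031, 0.1834]
eef_rot: [0.693, 0.69, 0.149, -0.148]
contact_force: [0.4, -0.7, 0.2]
opening: 0.17
finger_force: 0.0
```

```bash
python3 - <<'E'
from h import *
s=st()
cal,im,d=snap('wrist','w6'); snap('side','side6')
C=cloud(cal,d); m=(d>0)&(abs(C[...,0]-.4995)<.035)&(abs(C[...,1]-.2)<.05)&(C[...,2]<.165)&(C[...,2]>.06)
q=C[m]; t=q[q[:,2]>.138]; f=q[(q[:,2]<.1)]
print('tab',len(t),t.mean(0) if len(t) else '',t[:,2].max() if len(t) else '', 'foot',len(f),f.mean(0),f.min(0),f.max(0))
E
```

```text
t 11.55 tcp [0.4996 0.2031 0.1834] y ax [ 1.    -0.005  0.   ] z ax [ 0.002  0.41  -0.912] F [ 0.4 -0.7  0.2] op 0.1699620363631212 ff 0.0
tab 1024 [0.50130563 0.20030288 0.15047535] 0.15329319432807084 foot 2265 [0.49521564 0.21494073 0.0878454 ] [0.46756996 0.16985643 0.06679261] [0.53445633 0.23380797 0.09971148]
```

The plate hangs: its tab top is at z 0.153 and the eye is about 0.5 mm above the expected hanging height. Moving to the strip now.

Emit:
step_arm(increments=[[[-0.5,0,1],[0,0,0]],[[-1.5,-0.5,1],[0,0,0]],[[-2,-1.5,0],[0,0,0]],[[-2,-2,0],[-5,0,3]],[[-2,-2,0],[-5,0,3]],[[-0.1,-2,-2.5],[-5,0,3]],[[0,0,-3],[-5,0,2.3]],[[0,0,-3],[-4.2,0,0]],[[0,0,-2],[0,0,0]],[[0,0,0],[0,0,0]]], fingers=0.5)

```text
clock: 12.65
tool_pos: [0.4166, 0.1237, 0.0956]
eef_rot: [0.638, 0.77, -0.019, -0.018]
contact_force: [-1.5, -0.3, 0.6]
opening: 0.498
finger_force: 0.0
```

```bash
python3 - <<'E'
from h import *
s=st(); cal,im,d=snap('wrist','w7'); C=cloud(cal,d)
m=(d>0)&(abs(C[...,0]-.42)<.04)&(abs(C[...,1]-.12)<.06)&(C[...,2]>.02)&(C[...,2]<.04)
P=(C[m][:,:2]*1000).astype(np.float32); print(len(P),P.mean(0) if len(P) else '',cv2.minAreaRect(P) if len(P) else '', np.median(C[m][:,2]))
m=(d>0)&(abs(C[...,0]-.42)<.07)&(abs(C[...,1]-.1)<.08)&(C[...,2]<.035)&(im.min(-1)>150)
P=(C[m][:,:2]*1000).astype(np.float32); print(cv2.minAreaRect(P))
print(M:=Ro.from_quat(s['eef_rot']).as_rotvec(degrees=True))
E
```

```text
t 12.65 tcp [0.4166 0.1237 0.0956] y ax [ 0.981  0.186 -0.052] z ax [-0.052 -0.007 -0.999] F [-1.5 -0.3  0.6] op 0.4980003922761863 ff 0.0
886 [419.3635 124.3036] ((419.746337890625, 122.83601379394531), (9.683985710144043, 43.67249298095703), 11.041808128356934) 0.02724379676521715
((424.7746276855469, 96.18473052978516), (51.92048263549805, 113.8301773071289), 10.764727592468262)
[-113.50631277 -137.03775124    3.46054348]
```

Emit:
step_arm(increments=[[[0.3,-0.1,-1.6],[0.4,-3,0.3]],[[0,0,-2],[0,0,0]],[[0,0,-2],[0,0,0]],[[0,0,-1.4],[0,0,0]],[[0,0,-0.8],[0,0,0]],[[0,0,-0.4],[0,0,0]],[[0,0,-0.3],[0,0,0]],[[0,0,0],[0,0,0]],[[0,0,0],[0,0,0]],[[0,0,0],[0,0,0]]])

```text
clock: 13.7
tool_pos: [0.4301, 0.1244, 0.0236]
eef_rot: [0.635, 0.772, -0.004, -0.003]
contact_force: [-0.1, 0.5, 0.6]
opening: 0.498
finger_force: 0.0
```

```bash
python3 -c "from h import *;st()"
```

```text
t 13.7 tcp [0.4301 0.1244 0.0236] y ax [ 0.981  0.192 -0.011] z ax [-0.01  -0.003 -1.   ] F [-0.1  0.5  0.6] op 0.49779386112751023 ff 0.0
```

```bash
python3 -c "
from h import *
s=r.get_state();print(np.round(s['q'],3));print(np.round(s['joint_torque'],1))"
```

```text
[-0.411  0.909  0.045  2.22  -1.     0.044  0.81 ]
[  0.1 -46.5   2.1  -0.2   0.    0.1  -0. ]
```

Emit:
step_arm(increments=[[[0,0,2],[0,0,0]],[[0,0,2],[0,0,0]],[[0,0,0],[-4,-0.8,0]],[[0,0,0],[-4,-0.8,0]],[[0,0,0],[-4,-0.8,0]],[[0,0,0],[-3,-0.6,0]],[[0,0,0],[0,0,0]],[[0,0,0],[0,0,0]],[[0,0,0],[0,0,0]],[[0,0,0],[0,0,0]]])

```text
clock: 14.7
tool_pos: [0.4322, 0.1201, 0.0651]
eef_rot: [0.633, 0.762, -0.089, 0.104]
contact_force: [2.6, -9.0, 8.9]
opening: 0.499
finger_force: 0.0
```

```bash
python3 -c "
from h import *
s=st();print(np.round(s['q'],3))"
```

```text
t 14.7 tcp [0.4322 0.1201 0.0651] y ax [ 0.983  0.182 -0.003] z ax [ 0.046 -0.267 -0.963] F [ 2.6 -9.   8.9] op 0.4990657635644111 ff 0.0
[-0.905  0.959  0.604  2.192 -0.899  0.289  0.568]
```

Emit:
step_arm(increments=[[[0,-1,0],[4,0.8,0]],[[0,-1,0],[4,0.8,0]],[[0,-1,0],[4,0.8,0]],[[0,-0.5,1],[3,0.6,0]],[[0,0,1],[4,0.8,0]],[[0,0,1],[4,0.8,0]],[[0,0,1],[4,0.8,0]],[[0,0,0],[0,0,0]],[[0,0,0],[0,0,0]],[[0,0,0],[0,0,0]]])

```text
clock: 15.7
tool_pos: [0.4291, 0.0905, 0.1026]
eef_rot: [0.63, 0.77, 0.062, -0.086]
contact_force: [0.4, -0.0, -0.4]
opening: 0.498
finger_force: 0.0
```

```bash
python3 - <<'E'
from h import *
s=st();print(np.round(s['q'],3))
cal,im,d=snap('wrist','w8'); c2,i2,d2=snap('side','side8'); c3,i3,d3=snap('top','top8')
C=cloud(c3,d3); m=(d3>0)&(abs(C[...,0]-.4995)<.045)&(abs(C[...,1]-.2)<.05)&(C[...,2]<.165)&(C[...,2]>.06)
q=C[m]; print(q.min(0),q.max(0))
A=cv2.resize(im,(512,384)); x,y=275,275
B=cv2.resize(i2[y-48:y+48,x-36:x+36],(288,384),interpolation=cv2.INTER_CUBIC)
cv2.imwrite('pics/v8.png',np.hstack([A,B])[...,::-1])
E
```

```text
t 15.7 tcp [0.4291 0.0905 0.1026] y ax [ 0.98   0.199 -0.013] z ax [-0.054  0.203 -0.978] F [ 0.4 -0.  -0.4] op 0.4981563308627336 ff 0.0
[-0.189  0.749  0.053  2.214 -0.896  0.318  0.923]Traceback (most recent call last):
  File "<stdin>", line 5, in <module>
    return umr_minimum(a, axis, None, out, keepdims, initial, where)
ValueError: zero-size array to reduction operation minimum which has no identity
```

```bash
python3 - <<'E'
from h import *
for n in ['w6','w8','side6','side8']:
    cal,im,d=load(n); C=cloud(cal,d); b=(d>0)&(abs(C[...,0]-.4995)<.045)&(abs(C[...,1]-.2)<.06)
    m=b&(C[...,2]<.165)&(C[...,2]>.06)
    q=C[m]; t=q[q[:,2]>.138]
    print(n,m.sum(),q.min(0).round(3) if len(q) else '',q.max(0).round(3) if len(q) else '','tab',len(t),t.mean(0).round(3) if len(t) else '')
    print('  low', (b&(C[...,2]<.05)).sum())
E
```

```text
w6 3910 [0.462 0.17  0.062] [0.54  0.234 0.153] tab 1024 [0.501 0.2   0.15 ]
  low 2413
w8 15871 [0.462 0.162 0.064] [0.539 0.232 0.142] tab 336 [0.498 0.196 0.139]
  low 11432
side6 608 [0.463 0.14  0.06 ] [0.542 0.235 0.156] tab 51 [0.501 0.207 0.151]
  low 1000
side8 611 [0.463 0.14  0.06 ] [0.54  0.232 0.157] tab 56 [0.499 0.215 0.151]
  low 1014
```

Emit:
step_arm(increments=[[[-0.3,0.7,0],[-3.9,0.7,0]],[[-0.4,0.8,0],[-3.9,0.7,0]],[[0,0.7,0],[-3.7,0.6,0]],[[0,0,-1],[0,0,0]],[[0,0,-1],[0,0,0]],[[0,0,-1],[0,0,0]],[[0,0,-1],[0,0,0]],[[0,0,0],[0,0,0]],[[0,0,0],[0,0,0]],[[0,0,0],[0,0,0]]])

```text
clock: 16.85
tool_pos: [0.4229, 0.1109, 0.063]
eef_rot: [0.637, 0.769, -0.026, -0.035]
contact_force: [0.7, -0.1, 0.3]
opening: 0.499
finger_force: 0.0
```

```bash
python3 -c "
from h import *
s=st();print(np.round(s['q'],3))"
```

```text
t 16.85 tcp [0.4229 0.1109 0.063 ] y ax [ 0.979  0.186 -0.085] z ax [-0.087  0.006 -0.996] F [ 0.7 -0.1  0.3] op 0.49895101239147416 ff 0.0
[-0.493  0.851  0.26   2.184 -0.842  0.306  0.704]
```

Emit:
step_arm(increments=[[[0,0.1,-0.5],[0,-1.2,0]],[[0,0.1,-0.5],[0,-1.2,0]],[[0,0,-0.5],[0,-1.2,0]],[[0,0,-0.5],[0,-1.2,0]],[[0,0,-0.5],[0,0,0]],[[0,0,-0.5],[0,0,0]],[[0,0,0],[0,0,0]],[[0,0,0],[0,0,0]],[[0,0,0],[0,0,0]],[[0,0,0],[0,0,0]]])

```text
clock: 17.85
tool_pos: [0.4255, 0.1142, 0.0353]
eef_rot: [0.637, 0.771, -0.001, -0.004]
contact_force: [-0.2, 0.7, -0.2]
opening: 0.501
finger_force: 0.0
```

```bash
python3 -c "
from h import *
s=st();print(np.round(s['q'],3))"
```

```text
t 17.85 tcp [0.4255 0.1142 0.0353] y ax [ 0.982  0.188 -0.008] z ax [-0.008  0.004 -1.   ] F [-0.2  0.7 -0.2] op 0.5011322270654767 ff 0.0
[-0.385  0.882  0.038  2.244 -0.999  0.043  0.828]
```

Emit:
step_arm(increments=[[[0,0,0],[0,1.5,0]],[[0,0,0],[0,1.5,0]],[[-0.2,0,0],[0,1.5,0]],[[-0.2,0,0],[0,0,0]],[[0,0,-0.4],[0,0,0]],[[0,0,-0.4],[0,0,0]],[[0,0,-0.4],[0,0,0]],[[0,0,-0.4],[0,0,0]],[[0,0,0],[0,0,0]],[[0,0,0],[0,0,0]]])

```text
clock: 18.85
tool_pos: [0.4213, 0.1141, 0.019]
eef_rot: [0.637, 0.77, -0.026, -0.035]
contact_force: [1.1, 0.5, -0.7]
opening: 0.496
finger_force: 0.0
```

```bash
python3 -c "
from h import *
s=st();print(np.round(s['q'],3))"
```

```text
t 18.85 tcp [0.4213 0.1141 0.019 ] y ax [ 0.979  0.188 -0.085] z ax [-0.088  0.004 -0.996] F [ 1.1  0.5 -0.7] op 0.4955940052634658 ff 0.0
[-0.436  0.932  0.15   2.187 -0.954  0.188  0.799]
```

Emit:
step_arm(increments=[[[0,0,-0.2],[0,-0.5,0]],[[0,0,-0.2],[0,-0.5,0]],[[0,0,-0.2],[0,-0.5,0]],[[0,0,0],[0,0,0]],[[0,0,0],[0,0,0]],[[0,0,0],[0,0,0]],[[0,0,0],[0,0,0]],[[0,0,0],[0,0,0]],[[0,0,0],[0,0,0]],[[0,0,0],[0,0,0]]], fingers=0.15, grip_force=5)

```text
clock: 19.85
tool_pos: [0.4214, 0.1142, 0.0132]
eef_rot: [0.637, 0.77, -0.018, -0.025]
contact_force: [0.4, -0.1, -0.2]
opening: 0.147
finger_force: 0.0
```

```bash
python3 -c "
from h import *
s=st();print(np.round(s['q'],3))"
```

```text
t 19.85 tcp [0.4214 0.1142 0.0132] y ax [ 0.98   0.188 -0.059] z ax [-0.061  0.004 -0.998] F [ 0.4 -0.1 -0.2] op 0.1474695071805664 ff 0.0
[-0.393  0.935  0.068  2.208 -0.96   0.097  0.798]
```

Emit:
step_arm(increments=[[[0,0,0],[0,0,0]],[[0,0,0],[0,0,0]],[[0,0,0],[0,0,0]],[[0,0,0.1],[0,0,0]],[[0,0,0.1],[0,0,0]],[[0,0,0.1],[0,0,0]],[[0,0,0.1],[0,0,0]],[[0,0,0.3],[0,0,0]],[[0,0,0.6],[0,0,0]],[[0,0,0.8],[0,0,0]]], fingers=0)

```text
clock: 20.85
tool_pos: [0.4212, 0.1141, 0.0346]
eef_rot: [0.637, 0.77, -0.018, -0.025]
contact_force: [0.5, 1.0, -1.0]
opening: 0.113
finger_force: 5.0
```

Emit:
step_arm(increments=[[[0,0,0],[0,0,0]],[[0,0,0],[0,0,0]],[[0.4,-0.5,1],[0,0,0]],[[0.5,-1,1],[0,0,-2]],[[0.5,-2,1],[0,-0.5,-2]],[[0.5,-3,1],[0,-1,-3]],[[0.5,-3,1],[0,-1,-3]],[[0.5,-3,0.5],[0,-1,-3]],[[0.5,-3,0],[0,0,-1.6]],[[0.4,-2,0],[0,0,0]]], grip_force=30)

```text
clock: 21.85
tool_pos: [0.4594, -0.0634, 0.0894]
eef_rot: [0.731, 0.682, 0.005, -0.003]
contact_force: [0.1, 0.3, -1.0]
opening: 0.113
finger_force: 30.0
```

```bash
python3 - <<'E'
from h import *
s=st();print(np.round(s['q'],3))
c,i,d=snap('side','side9'); C=cloud(c,d); b=(d>0)&(abs(C[...,0]-.4995)<.03)&(abs(C[...,1]-.2)<.05)&(C[...,2]>.06)&(C[...,2]<.165)
q=C[b]; t=q[q[:,2]>.138]; print('plate',b.sum(),q[:,2].max(),t.mean(0))
E
```

```text
t 21.85 tcp [ 0.4594 -0.0634  0.0894] y ax [ 0.998 -0.069  0.002] z ax [ 0.003  0.011 -1.   ] F [ 0.1  0.3 -1. ] op 0.1130623238174307 ff 29.99044954776764
[-0.13   0.795  0.29   2.178 -0.868  0.286  0.855]
plate 519 0.15895955993636138 [0.49974403 0.21448102 0.15163265]
```

```bash
python3 - <<'E'
from h import *
s=st(); T=np.array(s['tool_pos'])
cal,im,d=snap('wrist','w10'); C=cloud(cal,d)
M=Ro.from_quat(s['eef_rot']).as_matrix()
L=(C-T)@M   # tool frame: x ~ +y world, y ~ +x world, z down
w=(d>0)&(im.min(-1)>140)&(abs(L[...,1])<.04)&(L[...,0]>-.09)&(L[...,0]<.06)&(L[...,2]>0)&(L[...,2]<.022)
print(w.sum()); P=L[w]
A=np.c_[P[:,:2],np.ones(len(P))]; 
for _ in range(4):
    k=np.linalg.lstsq(A,P[:,2],rcond=None)[0]; e=P[:,2]-A@k; g=abs(e)<.002; A,P=A[g],P[g]
print('plane z=',k,'slopes deg',np.degrees(k[:2]),len(P))
v,u=np.nonzero(w); print('uv',u.min(),u.max(),v.min(),v.max())
print(cv2.minAreaRect((P[:,:2]*1000).astype(np.float32)), (P.min(0)*1000).round(1),(P.max(0)*1000).round(1))
for x0 in np.arange(-.09,.06,.01):
    q=P[(P[:,0]>=x0)&(P[:,0]<x0+.01)]
    if len(q)>5: print(round(x0,2),len(q),(q[:,1].min()*1000).round(1),(q[:,1].max()*1000).round(1),q[:,2].mean().round(4))
E
```

```text
t 21.9 tcp [ 0.4604 -0.0671  0.0896] y ax [ 0.997 -0.072  0.004] z ax [ 0.005  0.007 -1.   ] F [ 0.4 -3.2 -0.4] op 0.10958025128173247 ff 29.98845934867859
6484
plane z= [ 0.01642716 -0.00278105  0.0099389 ] slopes deg [ 0.94120693 -0.15934232] 6469
uv 208 309 172 357
((-16.493728637695312, 0.1362781524658203), (109.91674041748047, 49.95024490356445), 0.1729172170162201) [-71.5 -24.7   7.2] [38.5 25.3 12.5]
-0.08 97 -20.3 20.9 0.0091
-0.07 492 -19.6 20.8 0.0088
-0.06 35 -18.7 19.3 0.009
-0.04 175 -6.5 7.2 0.0092
-0.03 82 -5.9 6.6 0.0091
-0.01 67 -24.5 25.1 0.0099
-0.0 869 -24.5 25.1 0.0101
0.01 1398 -24.7 25.2 0.0102
0.02 1536 -24.7 25.1 0.0103
0.03 1718 -24.6 25.3 0.0105
```

```bash
python3 - <<'E'
from h import *
cal,im,d=load('w2'); g=cv2.GaussianBlur(cv2.cvtColor(im,cv2.COLOR_RGB2GRAY),(3,3),0).astype(int)
Lp,Rp=[],[]
for v in range(185,290,3):
    row=g[v]; l=next(u for u in range(215,262) if row[u]>80); l-=(row[l]-80)/(row[l]-row[l-1])
    rr=next(u for u in range(335,285,-1) if row[u]>80); rr+=(row[rr]-80)/(row[rr]-row[rr+1])
    Lp.append(plane(cal,(l,v),.016)); Rp.append(plane(cal,(rr,v),.016))
Lp,Rp=np.array(Lp),np.array(Rp)
for P in (Lp,Rp):
    k=np.polyfit(P[:,1],P[:,0],1); e=P[:,0]-np.polyval(k,P[:,1]); print('slope dx/dy',k[0],'yaw',-np.degrees(np.arctan(k[0])),'x at y=-.2447',np.polyval(k,-.2447),'rms',e.std())
# flap white left/right edges and the platen: flap front edge
C=cloud(cal,d); q=im[270:300,225:325].min(-1)
for u in (250,265,290): 
    col=C[225:305,u]; i=np.nonzero((col[:,2]>.029)&(col[:,2]<.045))[0]; print(u,[(col[j].round(4).tolist()) for j in i[:2]])
# top view check
cal,im,d=load('top0'); 
E
```

```text
slope dx/dy 0.06348020571547944 yaw -3.632274066259737 x at y=-.2447 0.40650690874129325 rms 0.00012021266265025141
slope dx/dy 0.06295278502664468 yaw -3.602175371622717 x at y=-.2447 0.5067139419503979 rms 0.00011793092710490667
250 [[0.4348, -0.2349, 0.0372], [0.4347, -0.2363, 0.037]]
265 [[0.452, -0.2367, 0.0363], [0.452, -0.2373, 0.0374]]
290 [[0.4807, -0.2376, 0.0366], [0.4808, -0.2392, 0.0362]]
```

Emit:
step_arm(increments=[[[0,-1.5,0],[0.5,0.4,0.6]],[[0,-1.5,0],[0,0,0]],[[0.1,-1.5,-0.5],[0,0,0]],[[0.1,-1.5,-0.5],[0,0,0]],[[0,-1.5,-0.5],[0,0,0]],[[0,-1.2,-0.5],[0,0,0]],[[0,0,-0.5],[0,0,0]],[[0,0,-0.4],[0,0,0]],[[0,0,0],[0,0,0]],[[0,0,0],[0,0,0]]])

```text
clock: 22.95
tool_pos: [0.4613, -0.1468, 0.0601]
eef_rot: [0.726, 0.688, 0.005, -0.01]
contact_force: [0.5, 0.2, -1.6]
opening: 0.109
finger_force: 30.0
```

```bash
cat > m.py <<'E'
from h import *
def meas(fn):
    s=st(); T=np.array(s['tool_pos']); M=Ro.from_quat(s['eef_rot']).as_matrix()
    cal,im,d=snap('wrist',fn); C=cloud(cal,d); L=(C-T)@M
    w=(d>0)&(im.min(-1)>140)&(abs(L[...,1])<.027)&(L[...,0]>0)&(L[...,0]<.04)&(L[...,2]>.005)&(L[...,2]<.0125)
    P=C[w]; rr=cv2.minAreaRect((P[:,:2]*1000).astype(np.float32)); bx=cv2.boxPoints(rr)
    A=np.c_[P[:,:2]-T[:2],np.ones(len(P))]; k=np.linalg.lstsq(A,P[:,2],rcond=None)[0]
    O=np.array([.4566,-.245]); uy=np.array([.0631,.998]); ux=np.array([.998,-.0631])
    q=(P[:,:2]-O); yy,xx=q@uy,q@ux
    print(len(P),'reader-frame tail y mm',yy.max()*1000,'x edges',np.percentile(xx,[.5,99.5])*1000)
    ed=[]
    for f in (0.3,99.7):
        e=[(np.percentile(xx[(yy>a)&(yy<=a+.005)],f),a+.0025) for a in np.arange(yy.max()-.03,yy.max()-.006,.005)]
        e=np.array(e); ed.append(np.degrees(np.polyfit(e[:,1],e[:,0],1)[0]))
    print('yaw err edges (deg, + = dx/dy)',ed,'slopes deg x,y',np.degrees(k[:2]),'top z at tcp',k[2])
    a=(T[:2]-O); print('tcp reader mm',a@ux*1000,a@uy*1000,'yaw tool',np.degrees(np.arctan2(M[1,1],M[0,1])))
E
python3 -c "
from m import *
meas('w11')"
```

```text
t 22.95 tcp [ 0.4613 -0.1468  0.0601] y ax [ 0.999 -0.054 -0.007] z ax [-0.005  0.022 -1.   ] F [ 0.5  0.2 -1.6] op 0.10927145126618323 ff 29.989581406116486
5544 reader-frame tail y mm 137.1118405486536 x edges [-26.16883141  23.2642587 ]
yaw err edges (deg, + = dx/dy) [np.float64(-0.7558470671868184), np.float64(0.023640714674686297)] slopes deg x,y [-0.24263552  0.22747353] top z at tcp 0.05016693268888775
tcp reader mm -1.4978921373009202 98.35062779076762 yaw tool -3.084693862035632
```

Emit:
step_arm(increments=[[[0.1,-0.4,-0.3],[-0.2,-0.2,-0.4]],[[0,-0.5,-0.4],[0,0,0]],[[0,0,-0.4],[0,0,0]],[[0,0,-0.4],[0,0,0]],[[0,0,-0.3],[0,0,0]],[[0,0,-0.2],[0,0,0]],[[0,0,-0.1],[0,0,0]],[[0,0,0],[0,0,0]],[[0,0,0],[0,0,0]],[[0,0,0],[0,0,0]]])

```text
clock: 24.0
tool_pos: [0.4624, -0.1569, 0.0393]
eef_rot: [0.729, 0.685, 0.005, -0.007]
contact_force: [-0.2, 1.5, -0.5]
opening: 0.11
finger_force: 30.0
```

```bash
python3 -c "
from m import *
meas('w12')"
```

```text
t 24.0 tcp [ 0.4624 -0.1569  0.0393] y ax [ 0.998 -0.062 -0.002] z ax [-0.001  0.017 -1.   ] F [-0.2  1.5 -0.5] op 0.11026056295697212 ff 29.98954027891159
5578 reader-frame tail y mm 127.17718698679242 x edges [-24.1586972   25.19913322]
yaw err edges (deg, + = dx/dy) [np.float64(-0.1849664642053317), np.float64(0.5879530884183701)] slopes deg x,y [0.05129189 0.04907888] top z at tcp 0.029341763352909486
tcp reader mm 0.25961427302617085 88.34177632261168 yaw tool -3.558341033559555
```

Emit:
step_arm(increments=[[[-0.05,0,-0.1],[0,0,0]],[[0,0,-0.1],[0,0,0]],[[-0.04,-0.6,0],[0,0,0]],[[-0.04,-0.6,0],[0,0,0]],[[-0.04,-0.6,0],[0,0,0]],[[-0.04,-0.6,0],[0,0,0]],[[-0.04,-0.6,0],[0,0,0]],[[-0.04,-0.6,0],[0,0,0]],[[-0.03,-0.5,0],[0,0,0]],[[0,0,0],[0,0,0]]])

```text
clock: 25.05
tool_pos: [0.4591, -0.199, 0.0372]
eef_rot: [0.729, 0.684, 0.005, -0.006]
contact_force: [-0.2, -0.4, -0.6]
opening: 0.113
finger_force: 30.0
```

```bash
python3 -c "
from m import *
meas('w13')"
```

```text
t 25.05 tcp [ 0.4591 -0.199   0.0372] y ax [ 0.998 -0.063 -0.002] z ax [-0.001  0.016 -1.   ] F [-0.2 -0.4 -0.6] op 0.11294099438313718 ff 29.989503622055054
5577 reader-frame tail y mm 84.87577637741562 x edges [-24.79895507  24.55740351]
yaw err edges (deg, + = dx/dy) [np.float64(0.20218179756368596), np.float64(0.44447634217282755)] slopes deg x,y [ 0.0068023  -0.02145717] top z at tcp 0.027275458343454503
tcp reader mm -0.43513071437914935 46.10324322823166 yaw tool -3.62751460787094
```

Emit:
step_arm(increments=[[[-0.03,-0.4,0],[0,0,0.2]],[[-0.03,-0.4,0],[0,0,0]],[[-0.03,-0.4,0],[0,0,0]],[[-0.02,-0.3,0],[0,0,0]],[[-0.02,-0.3,0],[0,0,0]],[[-0.01,-0.2,0],[0,0,0]],[[-0.01,-0.1,0],[0,0,0]],[[0,-0.1,0],[0,0,0]],[[0,0,0],[0,0,0]],[[0,0,0],[0,0,0]]])

```text
clock: 26.1
tool_pos: [0.4577, -0.2197, 0.0372]
eef_rot: [0.727, 0.686, 0.005, -0.007]
contact_force: [-0.1, -0.2, -0.7]
opening: 0.11
finger_force: 30.0
```

```bash
python3 -c "
from m import *
meas('w14')"
```

```text
t 26.1 tcp [ 0.4577 -0.2197  0.0372] y ax [ 0.998 -0.058 -0.002] z ax [-0.001  0.017 -1.   ] F [-0.1 -0.2 -0.7] op 0.10979700962769785 ff 29.98963862657547
5530 reader-frame tail y mm 64.2526404162103 x edges [-25.08008542  24.33627796]
yaw err edges (deg, + = dx/dy) [np.float64(-0.4165958124267713), np.float64(0.35781185538789195)] slopes deg x,y [0.05786705 0.03036281] top z at tcp 0.0272082208453567
tcp reader mm -0.49865890949680114 25.332256950780945 yaw tool -3.3467457192040646
```

Emit:
step_arm(increments=[[[0.02,-0.05,0],[0,0,-0.1]],[[0,-0.05,0],[0,0,0]],[[0,-0.05,0],[0,0,0]],[[0,-0.05,0],[0,0,0]],[[0,-0.05,0],[0,0,0]],[[0,0,0],[0,0,0]],[[0,0,0],[0,0,0]],[[0,0,0],[0,0,0]],[[0,0,0],[0,0,0]],[[0,0,0],[0,0,0]]])

```text
clock: 27.15
tool_pos: [0.4579, -0.2217, 0.0372]
eef_rot: [0.728, 0.686, 0.006, -0.007]
contact_force: [0.7, 3.0, 0.4]
opening: 0.112
finger_force: 30.0
```

```bash
python3 -c "
from m import *
meas('w15')"
```

```text
t 27.15 tcp [ 0.4579 -0.2217  0.0372] y ax [ 0.998 -0.06  -0.003] z ax [-0.001  0.018 -1.   ] F [0.7 3.  0.4] op 0.11158324802302973 ff 29.99199092388153
5535 reader-frame tail y mm 62.20457662866418 x edges [-24.65626938  24.71935606]
yaw err edges (deg, + = dx/dy) [np.float64(-0.11073665007042251), np.float64(-0.1251106084837581)] slopes deg x,y [-0.05457395  0.00124637] top z at tcp 0.02721081427565054
tcp reader mm -0.14290968809750276 23.309140367474512 yaw tool -3.430824970143569
```

Emit:
step_arm(increments=[[[0,0,-0.06],[0,0,0]],[[0,0,-0.06],[0,0,0]],[[0,0,-0.06],[0,0,0]],[[0,0,-0.06],[0,0,0]],[[0,0,-0.06],[0,0,0]],[[0,0,-0.06],[0,0,0]],[[0,0,-0.06],[0,0,0]],[[0,0,0],[0,0,0]],[[0,0,0],[0,0,0]],[[0,0,0],[0,0,0]]])

```text
clock: 28.2
tool_pos: [0.4579, -0.2217, 0.0331]
eef_rot: [0.728, 0.686, 0.006, -0.007]
contact_force: [1.1, 4.9, 3.9]
opening: 0.111
finger_force: 30.0
```

```bash
python3 -c "
from m import *
meas('w16')"
```

```text
t 28.2 tcp [ 0.4579 -0.2217  0.0331] y ax [ 0.998 -0.06  -0.002] z ax [-0.001  0.018 -1.   ] F [1.1 4.9 3.9] op 0.1111207321329903 ff 29.997120201587677
5529 reader-frame tail y mm 62.15694892257189 x edges [-24.61803696  24.79492889]
yaw err edges (deg, + = dx/dy) [np.float64(-0.348703183238627), np.float64(0.24779487077340806)] slopes deg x,y [-0.10960744 -0.05258951] top z at tcp 0.023206872152819524
tcp reader mm -0.1656461226670774 23.30960631598979 yaw tool -3.4354439570443103
```

Emit:
step_arm(increments=[[[0,0,-0.04],[0,0,0]],[[0,0,-0.03],[0,0,0]],[[0,0,0],[0,0,0]],[[0,0,0],[0,0,0]],[[0,0,0],[0,0,0]],[[0,0,0],[0,0,0]],[[0,0,0],[0,0,0]],[[0,0,0],[0,0,0]],[[0,0,0],[0,0,0]],[[0,0,0],[0,0,0]]])

```text
clock: 29.25
tool_pos: [0.458, -0.2217, 0.0326]
eef_rot: [0.728, 0.686, 0.006, -0.007]
contact_force: [1.0, 5.7, 4.9]
opening: 0.111
finger_force: 30.0
```

```bash
python3 - <<'E'
from m import *
meas('w17')
O=np.array([.4566,-.245]); uy=np.array([.0631,.998]); ux=np.array([.998,-.0631])
out=[]
for n in ['side','top']:
    c,i,d=snap(n,n+'17'); C=cloud(c,d); q=C[...,:2]-O; y,x=q@uy,q@ux
    m=(d>0)&(abs(x)<.033)&(y<-.01)&(y>-.08)&(C[...,2]<.06)&(C[...,2]>.02); print(n,'flap z',m.sum(),np.percentile(C[m][:,2],[10,50,90]) if m.sum() else '')
    b=(d>0)&(abs(C[...,0]-.4995)<.03)&(abs(C[...,1]-.2)<.05)&(C[...,2]>.06)&(C[...,2]<.17)
    print('plate',b.sum(),C[b][:,2].max() if b.sum() else '')
    p=proj(c,(.47,.0,.05)); X=int(p[0]); Y=int(p[1]); out.append((i,X,Y))
i,X,Y=out[0]; A=cv2.resize(i[Y-90:Y+60,X-50:X+50],(400,600),interpolation=cv2.INTER_CUBIC)
i,X,Y=out[1]; B=cv2.resize(i[140:240,120:187],(400,600),interpolation=cv2.INTER_CUBIC)
cv2.imwrite('pics/v17.png',np.hstack([A,B])[...,::-1])
E
```

```text
t 29.25 tcp [ 0.458  -0.2217  0.0326] y ax [ 0.998 -0.06  -0.002] z ax [-0.001  0.018 -1.   ] F [1.  5.7 4.9] op 0.11140301538948881 ff 29.998183250427246
5522 reader-frame tail y mm 62.20754822518291 x edges [-24.64630361  24.76267179]
yaw err edges (deg, + = dx/dy) [np.float64(-0.38402934596346244), np.float64(0.5113768720772921)] slopes deg x,y [-0.09170007 -0.07655102] top z at tcp 0.022628404474009
tcp reader mm -0.11450857751909532 23.31802985840955 yaw tool -3.4355017971634445
side flap z 62 [0.03350821 0.03601212 0.03839275]
plate 520 0.1589199023869422
top flap z 306 [0.03117747 0.03440829 0.0377984 ]
plate 330 0.15987026519630668
```

View pics/v17.png

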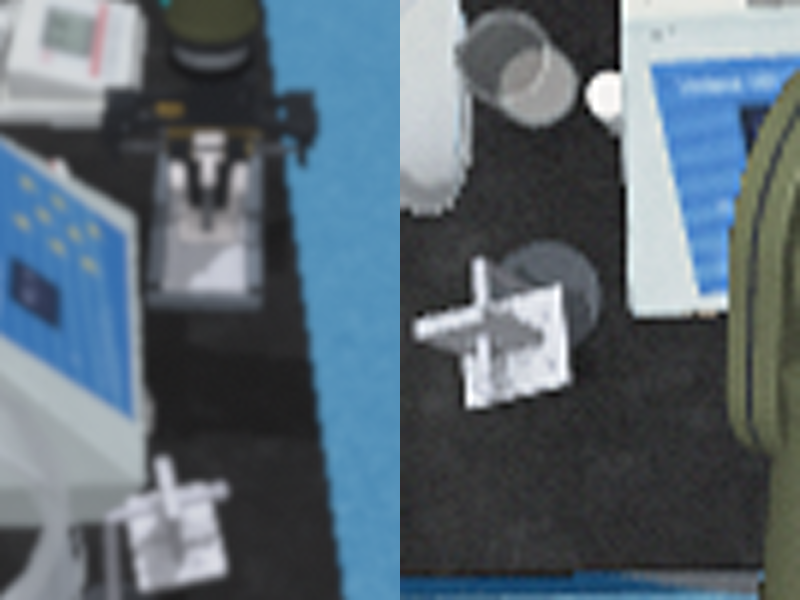

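The picture shows the plate hanging on the peg, at (175,530) on the left and (500,335) on the right. The strip is held in the reader and the flap is shut.

```bash
python3 -c "
from plant import r
print(r.finish_job())"
```

```text
the job is handed in; nothing more can be done
None
```

The job is handed in at 29 s: the dust plate hangs on the peg, and the strip is straight, centred, home against the stop and held pressed about 3.4 mm into the platen with the flap shut; while reaching for the strip the gripper bumped something near the hanging plate at about 13 N (probably the plate or its peg), but the plate stayed on the peg.

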